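# Switch the grinding-ball sorter to its other chute

## Robot

A 7-joint arm with a two-finger parallel gripper is mounted at the origin on the work surface. World frame = base frame: x ahead of the robot, y to its left, z up, the work surface at z = 0. Lengths are in m, angles in rad, forces in N, time in s.
With the tool pointing down it reaches from about 0.425 to 0.875 m from the base axis. Payload 4.7 kg.
Tool frame: the origin (TCP) lies midway between the tips of the shut fingers; the grasp point (between the pads) lies env.grip_point_offset behind it (env.grip_point_offset is the distance from the TCP to the grasp point, in m); y points along the fingers, z is the direction in which the jaws open and shut, and the axes are right-handed (so a half turn about y gives the same grasp; the last joint's range is limited). The gripper opens to 87 mm and grips with 3 to 60 N. Pads are 19 mm wide; open, the fingers measure 117 mm over their backs; the gripper's body (75 mm by 190 mm) begins 51 mm behind the grasp point.
Start: joints at [0.014, 0.321, -0.07, 1.45, 0.023, 1.371, -0.057], TCP at [0.65, -0, 0.223] pointing down, gripper open.
Joint ranges: [-2.86, 2.86], [-0.3, 2.09], [-1.38, 1.24], [0.06, 2.45], [-1.56, 4.7], [0.09, 2.05], [-2.69, 2.69]. Speed limits (rad/s): [2.57, 2.57, 3.14, 3.14, 3.14, 3.14, 3.14].

## Interface

Orientations are given as a rotation vector (axis times angle).
In Python, from bench import env gives the robot as it stands. The module is installed in compiled form; this text tells all that it offers.
- The arm moves only by the tool apply_moves, never from a script. Its argument "commands" is a list of rows, each a list of 7 numbers: the shift along the tool's x, y, z normalised to -1 to 1, where 1 is 400 mm, then the turn, a rotation vector about the tool's x, y, z normalised to -1 to 1, where 1 is 2 pi rad, then the gripper's target within -1 to 1 (fully open at 1, half-way at 0, shut at -1). A call has 1 to 20 rows; each row is the pose to reach, as a shift and turn from the pose commanded when the call began, along the tool's axes at that moment, turning the shorter way round; what a row does not reach only later rows make up. A row lasts 1/10 s, in which the tool goes at most 50 mm and 8.59 degrees, less where a joint would pass 70% of its speed; a pose out of reach is approached as far as the arm can. A call with a number of a shift or a turn outside -1 to 1 is refused whole. A call with a gripper value outside its range is refused whole. The fingers move at their own pace and stop on an object; "squeeze" is the grip in N (left out, the last holds). Time passes only in rows, so rows that repeat a pose let the fingers close. It gives the time, the measured TCP pose, the force and the opening at its end, in the units of the state.
- env.get_state(): the state, without advancing time (a new reading comes with each control period).
- env.capture(name): name is "scene" or "side" or "wrist"; returns a dict with "pixels" (420x560x3 uint8, blue, green, red), "mtx" (3x3 intrinsics, pixels), "R" (3x3) and "t" (3): a world point X has camera coordinates R X + t. Camera axes: x right, y down, z forward; pixel columns grow to the right and rows downward; lengths in m; the calibration is good to about 2 mm. A picture is of the moment at which its call begins. There is no depth.
- env.finish_job(): hands the job in, once; it reports no verdict.
Trained networks look in a picture, given as the dict that the camera call returned (one of the last four; its "shot" number tells which), for a name from the list of things; names that differ only in an ending like _2 or _b are one class to them, and where a whole thing is asked for, a point or a joint stands for the part that bears it (a point fixed in the world has none). Each returns a list of dicts, best first, with "score" (0 to 1); they miss things now and then, are a little off and sometimes report something else, mostly with a low value. They report only what shows in the picture. A call takes as long as a camera call.
- env.find_in(picture, name): "location" ([column, row] in pixels, amid what is visible of it).
- env.outline_of(picture, name): "mask" (420x560 bool, what is visible of it) and "location" ([column, row] in pixels, amid what is visible of it).
- env.tip_of(picture, name): "location" ([column, row] in pixels: a listed point, or the origin of a listed thing).
The state is a dict: "t": time; "joints": joint angles; "dq": joint speeds; "effort": joint torques, N m; "eef_pos": TCP position; "tcp_rot": TCP orientation; "force": force on the tool from outside, world axes, zero at the start; "ft_torque": the same for the moment, N m; "gripper_width": finger opening in m.
Only numpy, scipy, OpenCV 4.12 (cv2) and the standard library are available. Lean on these libraries where they do the work, as an engineer would, in place of code of your own. Each camera call takes 0.05 s, during which the arm holds its last target.

## Task

The ball sorter's seesaw gate leans to one side. Press down its raised end with a fingertip so that it rocks over its pivot and lies fully over to the other side; only then push the two waiting balls over the lip of the feed shelf, so that both roll down this other chute and come to rest in it. Only press and push: do not pick anything up, and leave the other things on the bench where they are.

Things in the scene. Friction and masses are not known exactly. Their poses are not given: they have to be found in the camera images.
- sorter: Fixed bench sorter for grinding balls, grey and bare metal: a feed trough from the robot's side, a seesaw gate, a chute to the left and one to the right. Origin on the bench right under the gate's pivot; its own x points away from the robot, y left, z up (turned up to 0.3 rad about vertical). Other entries give places in this frame.
- gate (a joint): Tilt of the seesaw gate, rad; pivot along the sorter's x, 85 mm above the bench. It rests on a stop near -0.2 (left end down: feeds the left chute) or +0.2 (right end down: feeds the right chute) and may start at either. It is top-heavy: pressed past level (0) it falls on to the other stop by itself. About 0.5 N on a pad turns it, with hardly any friction.
- pad_left (a point): Centre of the upper face of the gate's left press pad, a flat grey ear 43 mm (x) by 44 mm (y), 5 mm thick, on the gate's side away from the robot: 50 mm beyond the pivot in x, 98 mm left (+y) of it. About 104 mm above the bench when raised, 65 mm when down. The gate's deck beside it is 56 mm (x) by 220 mm (y), 5 mm thick, same level, walls 12 and 20 mm high.
- pad_right (a point): The same for the gate's right press pad, 98 mm to the right (-y).
- weight (a point): Middle of the gate's weight, a steel stub of 36 mm diameter and 30 mm length (along x) standing on the gate above the pivot, on the side away from the robot. Its top reaches 54 mm above the level deck, 140 mm above the bench: keep the hand clear of it when pressing a pad.
- feed_lip (a point): Middle of the top of the feed shelf's lip, 106 mm above the bench, 76 mm from the pivot on the robot's side (4 mm wide, 2 mm high, across the trough). The steel trough runs along the sorter's x, 42 mm wide, walls only 6 mm above its floor, open at the robot's end 155 mm from the pivot (floor there 109 mm high). Beyond the lip a ramp leads down to the gate's middle.
- chute_left (a point): Floor at the end wall of the left (+y) chute, 260 mm from the pivot. The open steel chute, 52 mm wide inside, walls 18 mm high, slopes from 112 mm from the pivot (floor 56 mm high) down to here (30 mm high); balls that run down it collect here in a row.
- chute_right (a point): The same for the right (-y) chute.
- ball_front: Front waiting ball: white ceramic, 30 mm diameter, 40 to 80 g, polished and slippery, origin at its centre (its axes turn as it rolls). It rests on the feed shelf against the lip, 84 mm from the pivot on the robot's side, centre 119 mm above the bench. It rolls freely and needs only a light push along the trough to go over the lip.
- ball_rear: Rear waiting ball, identical, origin at its centre, touching the front one on its robot side, 114 mm from the pivot, centre 121 mm above the bench. Pushed away from the robot along the trough it drives the front ball ahead of it over the lip and can then follow it.
- cartridge_1: Bystander, leave alone: white plastic test cartridge with a round grey top, 50 x 32 mm, 58 mm tall. Origin under its middle, on the bench.
- specimen_jar: Bystander, leave alone: capped specimen jar, 52 mm across, 65 mm tall. Origin under its middle, on the bench.
- cartridge_2: Bystander, leave alone: second test cartridge like cartridge_1. Origin under its middle, on the bench.
- tip_rack: Bystander, leave alone: pipette tip box, 85 x 120 mm, about 57 mm tall. Origin under its middle, on the bench.
- beaker: Bystander, leave alone: small open glass beaker, 60 mm across, 75 mm tall. Origin under its middle, on the bench.
- reagent_bottle: Bystander, leave alone: capped reagent bottle, 60 mm across, 120 mm tall, off to the left. Origin under its middle, on the bench.
- brush: Bystander, leave alone: cleaning brush with a wooden handle, lying flat, off to the right. Origin under its middle, on the bench.

How it is judged:
On the way, in this order (a step that is already met when the one before it is completed fails the run):
1. the gate lies over on the side opposite to its start, both balls still waiting on the feed shelf (distance of pad_left from where it was at the start of the episode above 0.0215 m and (value of joint gate below -0.15 rad or value of joint gate above 0.15 rad) and x of each of ball_front, ball_rear in the frame of sorter below -0.065 m and z of each of ball_front, ball_rear in the frame of sorter above 0.105 m), for 0.2 s.
2. both balls are in the chute to which the gate now leans (distance of pad_left from where it was at the start of the episode above 0.0215 m and ((y of each of ball_front, ball_rear in the frame of sorter above 0.15 m and value of joint gate below -0.15 rad) or (y of each of ball_front, ball_rear in the frame of sorter below -0.15 m and value of joint gate above 0.15 rad)) and x of ball_front in the frame of sorter between -0.03 and 0.03 m and z of ball_front in the frame of sorter between 0.03 and 0.078 m and x of ball_rear in the frame of sorter between -0.03 and 0.03 m and z of ball_rear in the frame of sorter between 0.03 and 0.078 m), for 0.2 s.
At the end, for the whole second after the job is handed in: The gate rests on the side opposite to its start (beyond 0.15 rad), and both balls lie still (under 0.03 m/s) in the chute on that side, more than 150 mm from the pivot (all of step 2 and linear speed of each of ball_front, ball_rear below 0.03 m/s); the robot touches nothing.
It fails at once if a ball is lifted (centre over 138 mm above the bench) (height (world z) of any of ball_front, ball_rear above 0.138 m).
It fails at once if a ball falls out of the sorter (height (world z) of any of ball_front, ball_rear below 0.03 m).
It fails at once if a ball is taken off the feed trough sideways ((x of ball_front in the frame of sorter below -0.04 m and (y of ball_front in the frame of sorter above 0.03 m or y of ball_front in the frame of sorter below -0.03 m)) or (x of ball_rear in the frame of sorter below -0.04 m and (y of ball_rear in the frame of sorter above 0.03 m or y of ball_rear in the frame of sorter below -0.03 m))).
It fails at once if a bystander is moved by more than 20 mm (distance of any of cartridge_1, specimen_jar, cartridge_2, tip_rack, beaker, reagent_bottle, brush from where it was at the start of the episode above 0.02 m).
It also fails if it takes over 43 s, if anything falls off the work surface, if the arm or the gripper's body presses on something with over 40 N, if the wrist force passes 120 N, or if a joint passes its speed limit or range.

## Working session

There is one attempt and no reset: what is moved stays moved. The work goes in short steps, Python scripts to look and compute and a tool call to move; the robot and the scene stay as the last step left them, time stands still between calls to the robot, and variables do not carry over. Pictures are saved under pics/ and viewed, and the job is handed in when it is done.

Besides the shell and the picture viewer there is one more tool, called after "Request:" as a command line: name --pt "numbers of a row" for each row, then --argument value for the rest. apply_moves: Moves the arm, as the interface text tells. Scaled input: -1 to 1 covers 400 mm each way for a shift and 2 pi rad each way for a turn. Its arguments: {"type":"object","properties":{"commands":{"type":"array","items":{"type":"array","items":{"type":"number","minimum":-1,"maximum":1}}},"squeeze":{"type":"number"}},"required":["commands"]}

```bash
ls; mkdir -p pics; cat > h.py <<'E'
import numpy as np, cv2
from bench import env
def cap(n,fn):
    p=env.capture(n); cv2.imwrite('pics/'+fn,p['pixels']); return p
def tri(obs):
    A=[];
    for p,uv in obs:
        P=p['mtx']@np.c_[p['R'],p['t']]
        A+= [uv[0]*P[2]-P[0], uv[1]*P[2]-P[1]]
    X=np.linalg.svd(np.array(A))[2][-1]; return X[:3]/X[3]
def proj(p,X):
    c=p['mtx']@(p['R']@np.array(X)+p['t']); return c[:2]/c[2]
def atz(p,uv,z):
    d=p['R'].T@np.linalg.inv(p['mtx'])@np.array([*uv,1]); o=-p['R'].T@p['t']
    return o+d*(z-o[2])/d[2]
E
python3 - <<'E'
from h import *
a=cap('scene','a.png'); b=cap('side','b.png')
s=env.get_state(); print(s['eef_pos'],s['tcp_rot'],s['force'],s['gripper_width'],env.grip_point_offset,s['t'])
for n in ['pad_left','pad_right','weight','feed_lip','chute_left','chute_right','ball_front','ball_rear','sorter']:
    o=[]
    for p in (a,b):
        r=env.tip_of(p,n); print(n,[(np.round(x['location'],1).tolist(),round(float(x['score']),2)) for x in r[:3]])
        if r:o.append((p,r[0]['location']))
    if len(o)==2:
        X=tri(o); print('   ',X.round(4),[np.round(proj(p,X)-u,1).tolist() for p,u in o])
E
```

```text
pics
[ 6.49509213e-01 -4.79682247e-05  2.21583580e-01] [-1.21054748  1.21038853 -1.20843659] [ 0.2296     -0.56226621 -0.39724602] 0.08690965729479004 0.0187 0.1
pad_left [([323.9, 258.7], 0.78), ([390.5, 280.8], 0.44)]
pad_left [([211.7, 232.4], 0.86)]
    [0.635  0.1584 0.0696] [[-0.0, -0.0], [-0.0, 0.0]]
pad_right [([258.1, 222.6], 0.94)]
pad_right [([256.8, 196.3], 0.64)]
    [ 0.647  -0.0349  0.1079] [[0.8, 1.2], [1.1, -1.4]]
weight [([291.5, 231.8], 0.71), ([349.7, 301.0], 0.7)]
weight [([237.7, 204.4], 0.94), ([269.3, 220.6], 0.21)]
    [0.6362 0.059  0.1176] [[-0.4, -0.5], [-0.6, 0.7]]
feed_lip [([310.3, 213.9], 0.88)]
feed_lip [([265.3, 224.9], 0.86), ([301.0, 202.5], 0.5)]
    [0.5238 0.0537 0.0988] [[-0.3, -0.5], [-0.6, 0.6]]
chute_left [([388.3, 279.6], 0.75), ([294.3, 232.7], 0.62)]
chute_left [([174.5, 279.1], 0.7)]
    [0.5813 0.3207 0.0346] [[0.5, 0.4], [0.8, -0.6]]
chute_right [([222.5, 215.7], 0.93), ([294.1, 252.4], 0.27)]
chute_right [([300.4, 198.4], 0.84)]
    [ 0.6082 -0.1929  0.0413] [[-0.2, -0.4], [-0.4, 0.5]]
ball_front [([315.4, 206.6], 0.5), ([355.3, 252.2], 0.32)]
ball_front [([268.2, 219.6], 0.54), ([247.5, 238.7], 0.29), ([333.3, 174.9], 0.17)]
    [0.511  0.0592 0.1219] [[-1.0, -1.4], [-1.7, 2.0]]
ball_rear [([317.4, 198.9], 0.66), ([385.4, 281.5], 0.44)]
ball_rear [([274.2, 226.1], 0.64)]
    [0.4825 0.0547 0.1217] [[0.4, 0.6], [0.7, -0.8]]
sorter []
sorter [([247.7, 239.8], 0.63)]
```

View pics/a.png

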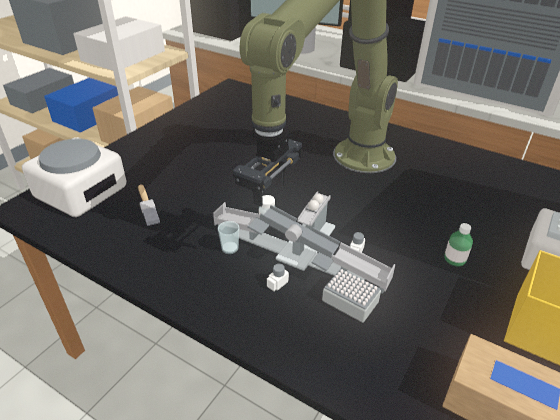

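View pics/b.png

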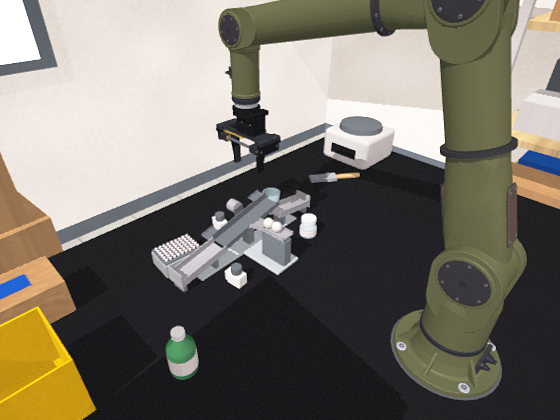

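```bash
cat > fit.py <<'E'
from h import *
from scipy.optimize import least_squares
# sorter-frame geometry (left down start)
g=-0.2
def gp(y): # pad
    z0=0.0845-0.085
    return None
M={'pad_left':(.05,.098,.065),'pad_right':(.05,-.098,.104),'feed_lip':(-.076,0,.106),'chute_left':(0,.26,.03),'chute_right':(0,-.26,.03),'ball_front':(-.084,0,.119),'ball_rear':(-.114,0,.121)}
W={'pad_left':[.635,.1584,.0696],'pad_right':[.647,-.0349,.1079],'feed_lip':[.5238,.0537,.0988],'chute_left':[.5813,.3207,.0346],'chute_right':[.6082,-.1929,.0413],'ball_front':[.511,.0592,.1219],'ball_rear':[.4825,.0547,.1217]}
def T(q,m): c,s=np.cos(q[2]),np.sin(q[2]); return np.array([q[0]+c*m[0]-s*m[1],q[1]+s*m[0]+c*m[1],m[2]])
r=least_squares(lambda q:np.concatenate([(T(q,M[k])-W[k])[:2] for k in M]),[.59,.06,0.],loss='soft_l1',f_scale=.003)
q=r.x; print(q)
for k in M: print(k,T(q,M[k]).round(4),((T(q,M[k])-W[k])*1000).round(1))
E
python3 fit.py
```

```text
[0.59465076 0.06082481 0.05187817]
pad_left [0.6395 0.1613 0.065 ] [ 4.5  2.9 -4.6]
pad_right [ 0.6497 -0.0345  0.104 ] [ 2.7  0.4 -3.9]
feed_lip [0.5188 0.0569 0.106 ] [-5.   3.2  7.2]
chute_left [0.5812 0.3205 0.03  ] [-0.1 -0.2 -4.6]
chute_right [ 0.6081 -0.1988  0.03  ] [ -0.1  -5.9 -11.3]
ball_front [0.5108 0.0565 0.119 ] [-0.2 -2.7 -2.9]
ball_rear [0.4808 0.0549 0.121 ] [-1.7  0.2 -0.7]
```

The gate is left end down, since the right pad measures about 0.104 m high. The fit matches the given geometry to within a few mm. I'll turn the jaws by 90° so the wide body stays clear of the weight, then check the pad from above.

```bash
python3 - <<'E'
from h import *
from scipy.spatial.transform import Rotation as Rn
s=env.get_state(); R=Rn.from_rotvec(s['tcp_rot']).as_matrix(); print(R.round(3))
w=cap('wrist','w.png'); print((-w['R'].T@w['t']).round(3), w['R'].round(2))
a=env.capture('scene');b=env.capture('side')
for n in ['specimen_jar','beaker','cartridge_1']:
    o=[(p,env.find_in(p,n)[0]['location']) for p in (a,b) if env.find_in(p,n)]
    if len(o)==2: print(n,tri(o).round(3))
E
```

```text
[[-0.  0.  1.]
 [-1. -0. -0.]
 [ 0. -1.  0.]]
[0.651 0.069 0.384] [[ 1.    0.    0.  ]
 [ 0.   -0.97  0.25]
 [ 0.   -0.25 -0.97]]
specimen_jar [ 0.486 -0.118  0.038]
beaker [ 0.68  -0.127  0.053]
cartridge_1 [ 0.622  0.037 -0.118]
```

View pics/w.png

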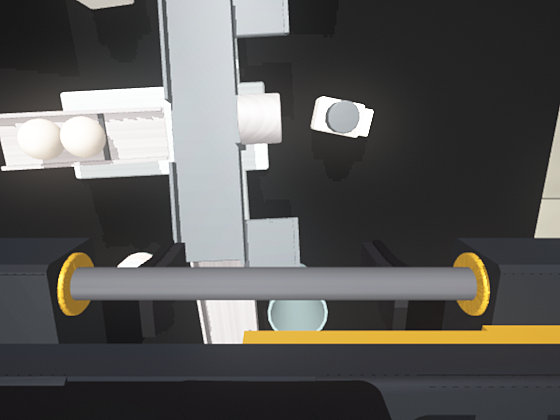

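```bash
python3 - <<'E'
from h import *
w=env.capture('wrist')
for n,z in [('pad_right',.104),('weight',.12),('feed_lip',.106),('ball_front',.119),('ball_rear',.121),('pad_left',.065)]:
    r=env.tip_of(w,n); print(n,[(np.round(x['location'],1).tolist(),round(float(x['score']),2),atz(w,x['location'],z)[:2].round(4).tolist()) for x in r[:2]])
for uv in [(248,219),(299,219)]: print(atz(w,uv,.1).round(4))
for uv in [(40,138),(83,136)]: print(atz(w,uv,.12).round(4))
for X in [(.6497,-.0345,.104),(.5188,.0569,.106),(.511,.0565,.119),(.481,.055,.121)]: print(proj(w,X).round(1))
E
```

```text
pad_right [([268.6, 243.7], 0.81, [0.6478, -0.0331])]
weight [([264.9, 121.0], 0.64, [0.6455, 0.0681]), ([147.5, 270.3], 0.38, [0.5488, -0.0503])]
feed_lip [([100.7, 138.0], 0.73, [0.5167, 0.0551])]
ball_front [([85.3, 138.1], 0.89, [0.5115, 0.0557])]
ball_rear [([42.6, 138.8], 0.85, [0.4809, 0.0553])]
pad_left [([257.7, 7.2], 0.79, [0.6388, 0.1587])]
[ 0.6303 -0.0124  0.1   ]
[ 0.6735 -0.0123  0.1   ]
[0.4784 0.0558 0.12  ]
[0.5105 0.0573 0.12  ]
[270.9 245.3]
[103.1 135.7]
[ 84.5 137. ]
[ 42.8 139.2]
```

Request:
apply_moves --pt "0.05 0 0.005 0 0 0 -1" --pt "0.095 0 0.005 0 0 0 -1" --pt "0.095 0 0.005 0 0 0 -1" --pt "0.095 0 0.005 0 0 0 -1" --pt "0.095 0.1 0.005 0 0 0 -1" --pt "0.095 0.2 0.005 0 0 0 -1" --pt "0.095 0.24 0.005 0 0 0 -1" --pt "0.095 0.24 0.005 0 0 0 -1" --squeeze 5

```text
t: 2.9
eef_pos: [0.65, -0.0369, 0.1237]
tcp_rot: [-1.213, 1.213, -1.205]
force: [-1.2, -0.4, -0.4]
gripper_width: 0.0308
```

```bash
python3 - <<'E'
from h import *
a=cap('scene','a2.png');b=cap('side','b2.png');w=cap('wrist','w2.png');s=env.get_state();print(s['t'],s['eef_pos'],s['force'],s['gripper_width'])
i=np.hstack([cv2.resize(p['pixels'][y:y+140,x:x+170],None,fx=2.3,fy=2.3) for p,x,y in ((a,200,150),(b,160,150))]);cv2.imwrite('pics/c2.png',i)
E
```

```text
3.05 [ 0.65355909 -0.03763237  0.12888597] [ 0.31848518 -0.53406727  0.56877706] 0.018940481082640938
```

View pics/c2.png

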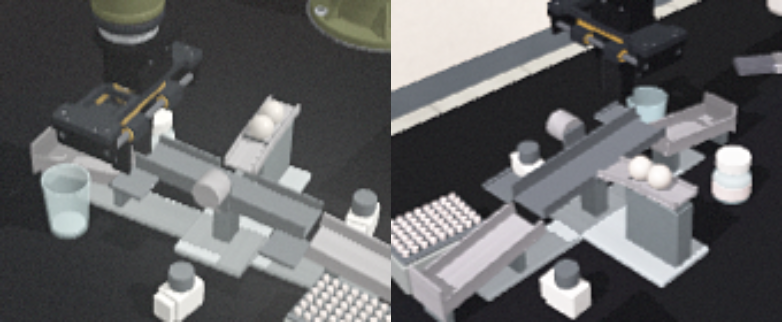

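View pics/w2.png

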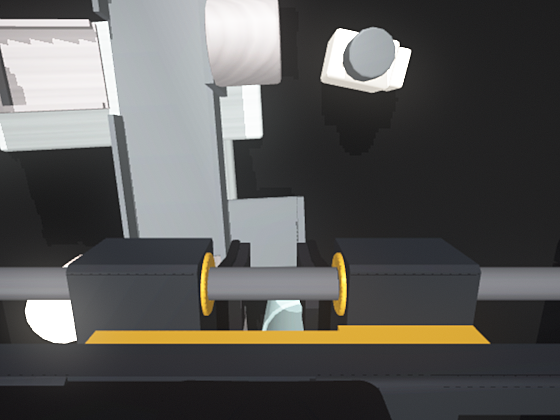

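The picture shows the fingertips straight above the right pad, still closing. The balls are still waiting and the weight is clear. Now I'll press.

Request:
apply_moves --pt "0 0 0 0 0 0 -1" --pt "0 0 0 0 0 0 -1" --pt "0 0 0 0 0 0 -1" --pt "0 0.025 0 0 0 0 -1" --pt "0 0.05 0 0 0 0 -1" --pt "0 0.075 0 0 0 0 -1" --pt "0 0.095 0 0 0 0 -1" --pt "0 0.11 0 0 0 0 -1" --pt "0 0.12 0 0 0 0 -1" --pt "0 0.125 0 0 0 0 -1" --pt "0 0.125 0 0 0 0 -1" --pt "0 0.125 0 0 0 0 -1" --pt "0 0.05 0 0 0 0 -1" --pt "0 -0.05 0 0 0 0 -1" --pt "0 -0.15 0 0 0 0 -1" --pt "0 -0.2 0 0 0 0 -1" --pt "0 -0.2 0 0 0 0 -1"

```text
t: 4.75
eef_pos: [0.6545, -0.0381, 0.2118]
tcp_rot: [-1.203, 1.203, -1.214]
force: [0.3, -0.7, 0.2]
gripper_width: 0.0007
```

```bash
python3 - <<'E'
from h import *
a=cap('scene','a3.png');b=cap('side','b3.png');w=cap('wrist','w3.png');s=env.get_state();print(s['t'],s['eef_pos'],s['force'],s['gripper_width'])
i=np.hstack([cv2.resize(p['pixels'][y:y+140,x:x+170],None,fx=2.3,fy=2.3) for p,x,y in ((a,200,150),(b,160,150))]);cv2.imwrite('pics/c3.png',i)
for n in ['pad_left','pad_right','ball_front','ball_rear','feed_lip']:
    o=[]
    for p in (a,b,w):
        r=env.tip_of(p,n)
        if r:o.append((p,r[0]['location']))
    if len(o)>1:
        X=tri(o); print(n,X.round(4),[np.round(proj(p,X)-u,1).tolist() for p,u in o])
E
```

```text
4.9 [ 0.6514259  -0.03807257  0.20558692] [0.06541261 0.32269133 0.07185214] 0.0002676099934663499
pad_left [0.6391 0.1599 0.1152] [[-0.0, -0.1], [-0.1, 0.1]]
pad_right [ 0.6446 -0.0294  0.0634] [[-1.1, -0.1], [0.1, -0.2], [-2.8, -6.0]]
ball_front [0.5151 0.0565 0.1253] [[-0.4, -0.6], [-0.8, 0.8], [-0.3, 0.2]]
ball_rear [0.4774 0.0503 0.1261] [[-0.2, 1.7], [-0.4, -0.9], [-10.5, 4.1]]
feed_lip [0.5214 0.0571 0.1071] [[-0.6, -1.2], [-0.4, 1.2], [3.5, -3.1]]
```

View pics/c3.png

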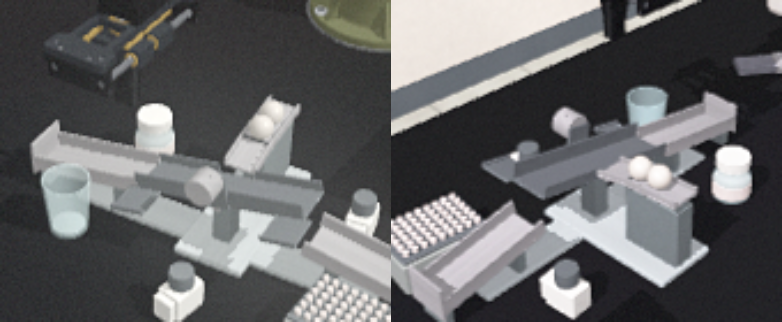

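The gate now lies right end down (left pad 0.115 m, right pad 0.063 m), and both balls are still behind the lip. Next I'll move behind the rear ball.

Request:
apply_moves --pt "-0.2275 0 -0.5225 0 0 0 -1" --pt "-0.2275 0 -0.5225 0 0 0 -1" --pt "-0.2275 0 -0.5225 0 0 0 -1" --pt "-0.2275 0 -0.5225 0 0 0 -1" --pt "-0.2275 0 -0.5225 0 0 0 -1" --pt "-0.2275 0 -0.5225 0 0 0 -1" --pt "-0.2275 0 -0.5225 0 0 0 -1" --pt "-0.2275 0 -0.5225 0 0 0 -1" --pt "-0.2275 0 -0.5225 0 0 0 -1"

```text
t: 6.55
eef_pos: [0.4439, 0.0524, 0.2065]
tcp_rot: [-1.209, 1.21, -1.21]
force: [-0.1, 0.2, 0.2]
gripper_width: 0.0005
```

```bash
python3 - <<'E'
from h import *
w=cap('wrist','w4.png');b=cap('side','b4.png')
for _ in range(2):
    s=env.get_state();print(s['t'],s['eef_pos'],s['tcp_rot'],s['joints']); env.capture('side')
for n,z in [('feed_lip',.106),('ball_front',.119),('ball_rear',.121)]:
    r=env.tip_of(w,n); print(n,[(np.round(x['location'],1).tolist(),round(float(x['score']),2),atz(w,x['location'],z)[:2].round(4).tolist()) for x in r[:2]])
E
```

```text
6.65 [0.44361207 0.05253066 0.20629053] [-1.20905579  1.21042355 -1.2096229 ] [-0.0251392  -0.09726749 -0.14230648  1.94398562 -0.0145137   1.29446676
 -0.16384906]
6.7 [0.44346487 0.05260307 0.20626351] [-1.2092086   1.21042413 -1.2094504 ] [-0.0251902  -0.09744822 -0.14241913  1.94420206 -0.0145863   1.29455511
 -0.16385136]
feed_lip [([363.7, 207.0], 0.75, [0.5156, 0.0559]), ([528.2, 165.4], 0.35, [0.6373, 0.088])]
ball_front [([360.5, 208.1], 0.64, [0.5098, 0.0583])]
ball_rear [([320.4, 213.9], 0.95, [0.4801, 0.0545])]
```

View pics/w4.png

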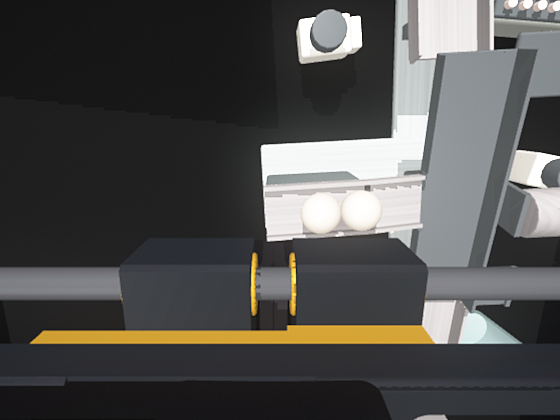

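Request:
apply_moves --pt "0 0.08 0 0 0 0 -1" --pt "0 0.16 0 0 0 0 -1" --pt "0 0.2 0 0 0 0 -1" --pt "0 0.22 0 0 0 0 -1" --pt "0 0.22 0 0 0 0 -1" --pt "0 0.22 0 0 0 0 -1" --pt "0 0.22 0 0 0 0 -1"

```text
t: 7.6
eef_pos: [0.444, 0.0531, 0.1198]
tcp_rot: [-1.207, 1.208, -1.21]
force: [0.6, -1.0, 0.0]
gripper_width: 0.0002
```

```bash
python3 - <<'E'
from h import *
b=cap('side','b5.png');a=env.capture('scene')
s=env.get_state();print(s['t'],s['eef_pos'],s['force'])
i=np.hstack([cv2.resize(p['pixels'][y:y+140,x:x+170],None,fx=2.3,fy=2.3) for p,x,y in ((a,200,150),(b,160,150))]);cv2.imwrite('pics/c5.png',i)
E
```

```text
7.7 [0.44377919 0.05306124 0.11957887] [-0.00676199 -0.310505   -0.42869287]
```

View pics/c5.png

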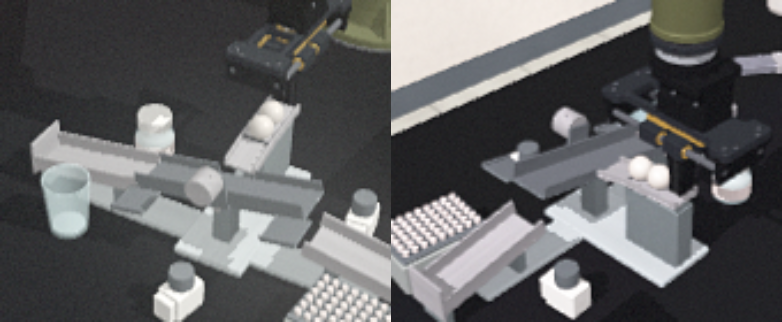

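The fingertips are in the trough behind the rear ball. I'll push gently in stages.

Request:
apply_moves --pt "0 0 0.01 0 0 0 -1" --pt "-0.001 0 0.02 0 0 0 -1" --pt "-0.0015 0 0.03 0 0 0 -1" --pt "-0.002 0 0.04 0 0 0 -1" --pt "-0.0025 0 0.05 0 0 0 -1" --pt "-0.003 0 0.06 0 0 0 -1" --pt "-0.003 0 0.06 0 0 0 -1" --pt "-0.003 0 0.06 0 0 0 -1" --pt "-0.003 0 0.06 0 0 0 -1" --pt "-0.003 0 0.06 0 0 0 -1"

```text
t: 8.7
eef_pos: [0.4669, 0.0541, 0.1186]
tcp_rot: [-1.209, 1.209, -1.209]
force: [0.2, -0.0, -0.6]
gripper_width: 0.0003
```

```bash
python3 - <<'E'
from h import *
b=cap('side','b6.png');a=env.capture('scene')
s=env.get_state();print(s['t'],s['eef_pos'],s['force'])
i=np.hstack([cv2.resize(p['pixels'][y:y+140,x:x+170],None,fx=2.3,fy=2.3) for p,x,y in ((a,200,150),(b,160,150))]);cv2.imwrite('pics/c6.png',i)
E
```

```text
8.8 [0.4669296  0.05416263 0.11860046] [-0.30561692 -0.35831518 -1.13262689]
```

View pics/c6.png

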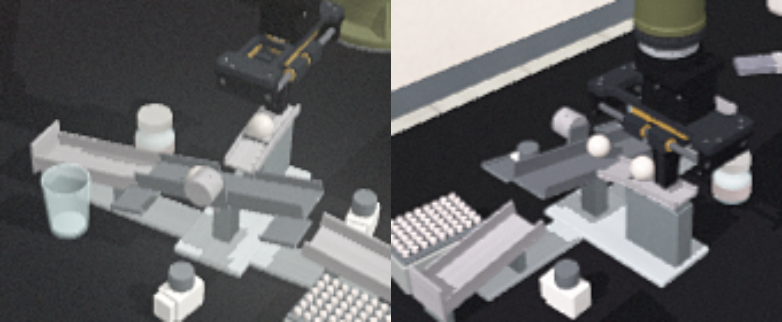

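The front ball is over the lip and on the gate, and the rear ball is now at the lip. I'll let the front ball run down first.

Request:
apply_moves --pt "0 0 0 0 0 0 -1" --pt "0 0 0 0 0 0 -1" --pt "0 0 0 0 0 0 -1" --pt "0 0 0 0 0 0 -1" --pt "0 0 0 0 0 0 -1" --pt "0 0 0 0 0 0 -1" --pt "0 0 0 0 0 0 -1" --pt "0 0 0 0 0 0 -1" --pt "0 0 0 0 0 0 -1" --pt "0 0 0 0 0 0 -1"

```text
t: 9.8
eef_pos: [0.467, 0.0541, 0.1186]
tcp_rot: [-1.209, 1.209, -1.209]
force: [-0.6, -0.4, 0.3]
gripper_width: 0.0009
```

```bash
python3 - <<'E'
from h import *
b=cap('side','b7.png');a=env.capture('scene')
s=env.get_state();print(s['t'],s['eef_pos'],s['force'])
i=np.hstack([cv2.resize(p['pixels'][y:y+140,x:x+170],None,fx=2.3,fy=2.3) for p,x,y in ((a,200,150),(b,160,150))]);cv2.imwrite('pics/c7.png',i)
E
```

```text
9.9 [0.46703928 0.05415831 0.11858247] [ 0.3783264  -0.23013933 -0.73625002]
```

View pics/c7.png

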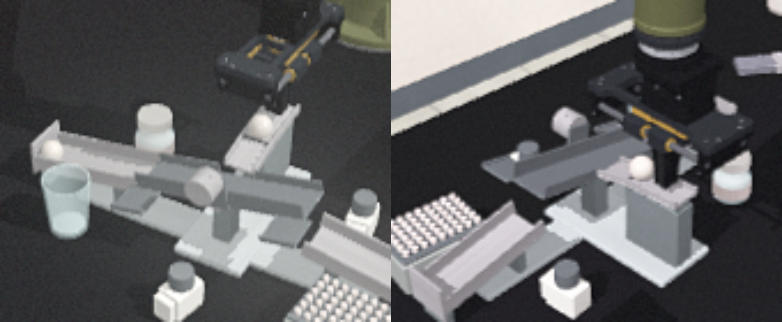

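The front ball rests at the end of the right chute, and the rear ball is against the lip. I'll push the rear one.

Request:
apply_moves --pt "0 0 0.01 0 0 0 -1" --pt "-0.001 0 0.02 0 0 0 -1" --pt "-0.0015 0 0.03 0 0 0 -1" --pt "-0.002 0 0.04 0 0 0 -1" --pt "-0.0025 0 0.05 0 0 0 -1" --pt "-0.003 0 0.06 0 0 0 -1" --pt "-0.0035 0 0.07 0 0 0 -1" --pt "-0.0035 0 0.07 0 0 0 -1" --pt "-0.0035 0 0.07 0 0 0 -1" --pt "-0.0035 0 0.07 0 0 0 -1" --pt "-0.0035 0 0.07 0 0 0 -1"

```text
t: 11.0
eef_pos: [0.4949, 0.0556, 0.1186]
tcp_rot: [-1.209, 1.209, -1.209]
force: [1.2, -0.3, -0.1]
gripper_width: 0.0006
```

```bash
python3 - <<'E'
from h import *
b=cap('side','b8.png');a=env.capture('scene')
s=env.get_state();print(s['t'],s['eef_pos'],s['force'])
i=np.hstack([cv2.resize(p['pixels'][y:y+140,x:x+170],None,fx=2.3,fy=2.3) for p,x,y in ((a,200,150),(b,160,150))]);cv2.imwrite('pics/c8.png',i)
E
```

```text
11.1 [0.49493381 0.05554603 0.11860588] [-0.1030566   0.68638994 -0.23388337]
```

View pics/c8.png

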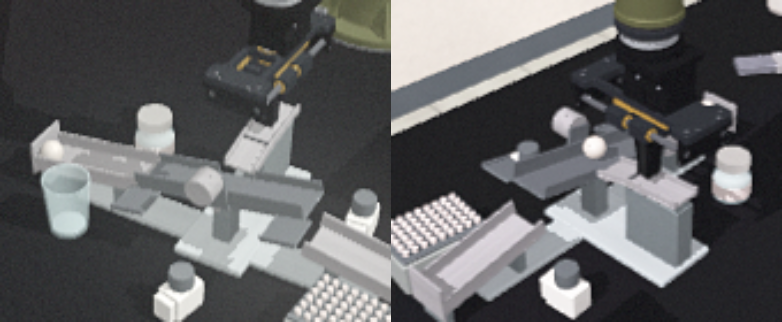

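The rear ball is over the lip and rolling. I'll back off a little, rise clear and let it settle.

Request:
apply_moves --pt "0 0 -0.02 0 0 0 -1" --pt "0 -0.05 -0.02 0 0 0 -1" --pt "0 -0.15 -0.02 0 0 0 -1" --pt "0 -0.25 -0.02 0 0 0 -1" --pt "0 -0.3 -0.02 0 0 0 -1" --pt "0 -0.3 -0.02 0 0 0 -1" --pt "0 -0.3 -0.02 0 0 0 -1" --pt "0 -0.3 -0.02 0 0 0 -1" --pt "0 -0.3 -0.02 0 0 0 -1" --pt "0 -0.3 -0.02 0 0 0 -1" --pt "0 -0.3 -0.02 0 0 0 -1" --pt "0 -0.3 -0.02 0 0 0 -1" --pt "0 -0.3 -0.02 0 0 0 -1" --pt "0 -0.3 -0.02 0 0 0 -1" --pt "0 -0.3 -0.02 0 0 0 -1" --pt "0 -0.3 -0.02 0 0 0 -1" --pt "0 -0.3 -0.02 0 0 0 -1" --pt "0 -0.3 -0.02 0 0 0 -1"

```text
t: 12.9
eef_pos: [0.487, 0.0556, 0.2386]
tcp_rot: [-1.209, 1.209, -1.209]
force: [-0.7, 0.1, -0.9]
gripper_width: 0.0008
```

```bash
python3 - <<'E'
from h import *
b=cap('side','b9.png');a=env.capture('scene')
s=env.get_state();print(s['t'],s['eef_pos'],s['force'])
for n in ['ball_front','pad_left','pad_right']:
  for p in (a,b):print(n,[(np.round(x['location'],1).tolist(),round(float(x['score']),2),atz(p,x['location'],.048).round(3).tolist()) for x in env.tip_of(p,n)[:3]])
i=np.hstack([cv2.resize(p['pixels'][y:y+140,x:x+170],None,fx=2.3,fy=2.3) for p,x,y in ((a,200,150),(b,160,150))]);cv2.imwrite('pics/c9.png',i)
E
```

```text
13.0 [0.48701897 0.05560633 0.23857784] [ 1.56555819 -0.04701979  0.48344691]
ball_front [([222.3, 217.0], 0.53, [0.621, -0.183, 0.048]), ([220.6, 216.1], 0.3, [0.62, -0.189, 0.048]), ([350.4, 301.3], 0.27, [0.71, 0.271, 0.048])]
ball_front [([297.1, 191.5], 0.58, [0.641, -0.213, 0.048])]
pad_left [([324.8, 248.8], 0.91, [0.579, 0.134, 0.048]), ([230.6, 217.2], 0.47, [0.608, -0.162, 0.048])]
pad_left []
pad_right [([257.8, 235.3], 0.73, [0.632, -0.05, 0.048]), ([352.1, 300.8], 0.58, [0.706, 0.274, 0.048]), ([148.0, 205.2], 0.48, [0.697, -0.404, 0.048])]
pad_right [([259.9, 206.5], 0.78, [0.662, -0.056, 0.048])]
```

View pics/c9.png

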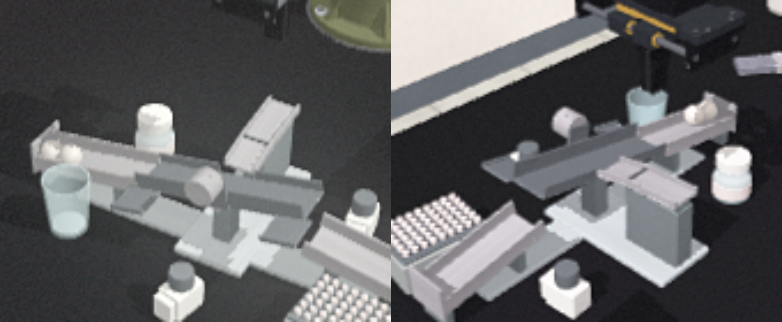

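Both balls lie in a row at the end of the right chute. I'll wait a moment, compare pictures for motion, and hand in.

Request:
apply_moves --pt "0 0 0 0 0 0 -1" --pt "0 0 0 0 0 0 -1" --pt "0 0 0 0 0 0 -1" --pt "0 0 0 0 0 0 -1" --pt "0 0 0 0 0 0 -1" --pt "0 0 0 0 0 0 -1" --pt "0 0 0 0 0 0 -1" --pt "0 0 0 0 0 0 -1" --pt "0 0 0 0 0 0 -1" --pt "0 0 0 0 0 0 -1"

```text
t: 14.3
eef_pos: [0.487, 0.0556, 0.2386]
tcp_rot: [-1.209, 1.209, -1.209]
force: [-0.5, -0.5, -0.6]
gripper_width: 0.0001
```

```bash
python3 - <<'E'
from h import *
b=env.capture('side'); o=cv2.imread('pics/b9.png')
d=cv2.absdiff(b['pixels'],o)[185:215,280:315]; print('diff',d.mean(),d.max())
if d.mean()<8: print(env.finish_job())
E
```

```text
diff 1.786984126984127 10
the job is handed in; nothing more can be done
None
```

The job is handed in at about 14.4 s of the 43 s allowed. The gate lies right end down, opposite to its start, and both balls are at rest in the right chute.

- **Gate:** It started left end down. I pressed the raised right pad with the shut fingertips and it fell over. Afterwards the left pad measured about 115 mm high, against 104 mm expected, and the right pad about 63 mm. Both balls were still behind the lip at that point.
- **Balls:** I pushed them one after the other from behind the rear ball, and each rolled down the right chute.
- **Last checks:** The last views show both balls in a row at the end of the right chute. Side views about 1.4 s apart show no motion around them. The hand was clear at 0.24 m up, and by eye the bystanders in view stood where they were.
- **Disagreements:** In the last check the networks' positions for the balls were a little off: the two cameras differed by about 20 to 30 mm. For the final positions I relied on the pictures themselves. Some earlier single-point heights were also off, by up to about 11 mm.

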